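# Lift the soap bar onto its drying rack

### The arm

A 7-joint arm with a two-finger parallel gripper is mounted at the origin on the work surface. World frame = base frame: x ahead of the robot, y to its left, z up, the work surface at z = 0. Lengths are in m, angles in rad, forces in N, time in s.
With the tool pointing down it reaches from about 0.425 to 0.875 m from the base axis. Payload 4.7 kg.
Tool frame: the origin (TCP) lies on the centre line of the jaws, within the pads' length; the fingertips stand 14 mm ahead of it and the grasp point (between the pads) lies 5 mm behind it; z points along the fingers, y is the line along which they close (so a half turn about z gives the same grasp; the last joint's range is limited). The gripper opens to 87 mm and grips with 3 to 60 N. Pads are 19 mm wide; open, the fingers measure 117 mm over their backs; the gripper's body (75 mm by 190 mm) begins 51 mm behind the grasp point.
Start: joints at [1.173, 0.321, -0.07, 1.45, 0.023, 1.371, -0.057], TCP at [0.26, -0.596, 0.237] pointing down, gripper open.
Joint ranges: [-2.86, 2.86], [-0.3, 2.09], [-1.38, 1.24], [0.06, 2.45], [-1.56, 4.7], [0.09, 2.05], [-2.69, 2.69]. Speed limits (rad/s): [2.57, 2.57, 3.14, 3.14, 3.14, 3.14, 3.14].

### API

Orientations are given as a rotation vector (axis times angle).
In Python, from bench import ctrl gives the robot as it stands.
- The arm moves only by the tool send_rows, never from a script. Its argument "steps" is a list of rows, each an object of numbers: "tx", "ty", "tz": the shift along the tool's x, y, z in units of 60 mm (1.0 is 60 mm); "turn": the turn about the tool's z in units of 8 degrees (1.0 is 8 degrees); "grip": the opening, from 0 (shut) to 1 (fully open). A call has 1 to 12 rows; each row shifts and turns the commanded pose from where the row before left it, along the tool's axes as they then stand; what a row does not reach is not made up. A row lasts 1/8 s, in which the tool goes at most 62.5 mm and 10.7 degrees, less where a joint would pass 70% of its speed; a pose out of reach is approached as far as the arm can. A call is refused whole if a number of a shift passes 1 or a number of a turn 1, either way. A call with a gripper value outside its range is refused whole. The fingers move at their own pace and stop on an object; "newtons" is the grip in N (left out, the last holds). Time passes only in rows, so rows that do not move let the fingers close. It gives the time, the measured TCP pose, the force, the opening and the grip force at its end, in the units of the state.
- ctrl.get_state(): the state, without advancing time (a new reading comes with each control period).
- ctrl.get_image(name): name is "scene" or "top" or "wrist"; returns a dict with "pixels" (384x512x3 uint8, red, green, blue), "K" (3x3 intrinsics, pixels), "dist" ([k1, k2, p1, p2, k3] as OpenCV has them; the pictures are not rectified), "cam_to_world" (4x4, takes a point from camera to world coordinates); the wrist camera has in their place "T_tool_cam" (4x4, takes a point from camera to tool coordinates, whose origin is the TCP and whose axes are the flange's). Camera axes: x right, y down, z forward; pixel columns grow to the right and rows downward; lengths in m; the calibration is good to about 2 mm. A picture is of the moment at which its call begins: read the wrist's pose just before it. There is no depth.
- ctrl.close_job(): hands the job in; it is judged then, once.
The state is a dict: "time": time; "joint_positions": joint angles; "qd": joint speeds; "joint_torque": joint torques, N m; "position": TCP position; "tool_rot": TCP orientation; "ft_force": force on the tool from outside, world axes, zero at the start; "torque": the same for the moment, N m; "grip_width": opening from 0.0 (shut) to 1.0 (fully open); "grip_force": force on a finger pad.
Only numpy, scipy, OpenCV 4.12 (cv2) and the standard library are available. Lean on these libraries where they do the work, as an engineer would, in place of code of your own. Each camera call takes 0.05 s, during which the arm holds its last target. There are 200 camera calls.

### The job

Without touching the soap bar with the gripper, slide the metal lifter under it where it lies on the open-fronted cork tray (the tray's back wall stops it from running away), lift it clear, and set it down gently on the wooden drying rack, level, centred and square across both rails. Draw the lifter out from between the rails and lay it flat on the bare dresser top, clear of the tray and the rack. Leave the flacon, the bottle and the lidded bowl standing where they are.

Things in the scene. Friction and masses are not known exactly. Their poses are not given: they have to be found in the camera images.
- soap: pale green soap bar, 70 (x) x 100 (y) x 24 mm thick, about 160 g; origin at the centre of its underside, z up. Its two long lower edges are bevelled: the flat underside is 46 mm deep along x; from there the bevels rise to 7 mm height at the faces x = +-35 mm. Starts on the cork, 5 to 45 mm in front of the tray's back wall, turned up to 0.2 rad.
- lifter: offset spatula, 150 g: steel blade 80 (x) x 56 (y) x 2.5 mm; origin at the centre of the blade's underside, +x to its free front edge, z up. Neck 16 mm wide rises from x = -33 at the blade to x = -62, z = 50 mm. Dark wooden handle along x from x = -57 to -147, 22 mm wide, z = 44 to 70 mm. It stands by itself, blade flat, handle raised.
- lifter_grip (a point): grip point in the middle of the handle's cross-section, at (-88, 0, 57) mm in the lifter's frame; take it from above with the fingers closing along the lifter's y (22 mm wide).
- tray: fixed tray, 170 (x) x 240 mm (y); origin at the centre of its underside, on the dresser. Cork floor, top at z = 6 mm. Clear back wall at +x (inner face x = 80 mm, top z = 36 mm), clear side walls (inner faces y = +-115 mm, top z = 30 mm); open, no wall, at x = -85 mm. Soap in its -y half, flacon in its +y half.
- rack: fixed wooden drying rack; origin at the centre of its underside. Base 120 x 120 x 4 mm; two rails 110 mm long along x, 8 mm wide, centred at y = +-40 mm (72 mm free between them), tops at z = 26 mm; open at both ends. The soap belongs centred across both rails, its long side (y) along the rack's y.
- flacon: pebble-shaped amber glass flacon, 54 mm across, 55 mm tall, standing on the tray; origin at the centre of its underside; leave it alone
- bottle: sleek black bottle, 60 mm across, 170 mm tall, at the back; origin at the centre of its underside; leave it alone
- bowl: round wooden bowl with a lid, 100 mm across, 73 mm tall; origin at the centre of its underside; leave it alone
Not all that is in view belongs to the job. What is shaped like the lifter but green or purple is not meant.

How it is judged:
By the outcome, as a careful person would: the job done as asked, in the order asked, and still so for the second after the job is handed in, with the robot touching nothing.
It also fails if it takes over 72 s, if anything falls off the work surface, if the arm or the gripper's body presses on something with over 40 N, if the wrist force passes 120 N, or if a joint passes its speed limit or range.

## Working session

There is one attempt and no reset: what is moved stays moved. The work goes in short steps, Python scripts to look and compute and a tool call to move; the robot and the scene stay as the last step left them, time stands still between calls to the robot, and variables do not carry over. Pictures are saved under pics/ and viewed, at most 10 in all, crops included, and the job is handed in when it is done.

Besides the shell and the picture viewer there is one more tool, called after "Call:" as name(argument=value, ...) on one line, values as JSON. send_rows: Moves the arm, as the interface text tells. Its arguments: {"type":"object","properties":{"steps":{"type":"array"},"newtons":{"type":"number"}},"required":["steps"]}

```bash
ls; mkdir -p pics; python3 - <<'E'
from bench import ctrl
import cv2,numpy as np
for n in ("scene","top"):
    d=ctrl.get_image(n); cv2.imwrite(f"pics/{n}0.png",d["pixels"][:,:,::-1]); np.savez(f"{n}0.npz",**{k:np.array(v) for k,v in d.items()})
    print(n,np.array(d["K"]).round(1).tolist(),np.round(d["dist"],3).tolist(),np.array(d["cam_to_world"]).round(3).tolist())
s=ctrl.get_state();print({k:np.round(v,3).tolist() for k,v in s.items()})
E
```

```text
pics
scene [[439.1, 0.0, 248.4], [0.0, 439.1, 189.9], [0.0, 0.0, 1.0]] [-0.058, 0.0, 0.0, 0.0, 0.0] [[0.795, 0.44, -0.418, 1.016], [0.606, -0.596, 0.527, -0.578], [-0.017, -0.672, -0.74, 0.875], [0.0, 0.0, 0.0, 1.0]]
top [[463.6, 0.0, 255.3], [0.0, 463.6, 190.1], [0.0, 0.0, 1.0]] [-0.119, 0.0, 0.0, 0.0, 0.0] [[-0.01, -0.995, 0.102, 0.425], [-1.0, 0.009, -0.001, 0.005], [0.0, -0.102, -0.995, 1.281], [0.0, 0.0, 0.0, 1.0]]
{'time': 0.1, 'joint_positions': [1.173, 0.322, -0.07, 1.452, 0.023, 1.371, -0.057], 'qd': [0.0, -0.001, 0.0, -0.003, -0.001, -0.001, 0.001], 'joint_torque': [0.0, -49.257, -0.405, -31.34, -0.064, 0.04, 0.0], 'position': [0.26, -0.595, 0.236], 'tool_rot': [-3.074, -0.642, 0.001], 'ft_force': [0.079, -0.061, -0.459], 'torque': [0.014, 0.034, 0.011], 'grip_force': 0.0, 'grip_width': 1.005}
```

View pics/top0.png

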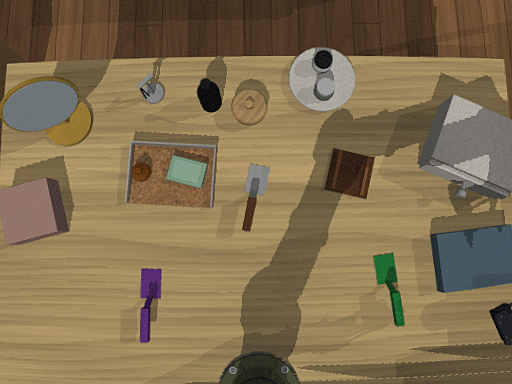

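View pics/scene0.png

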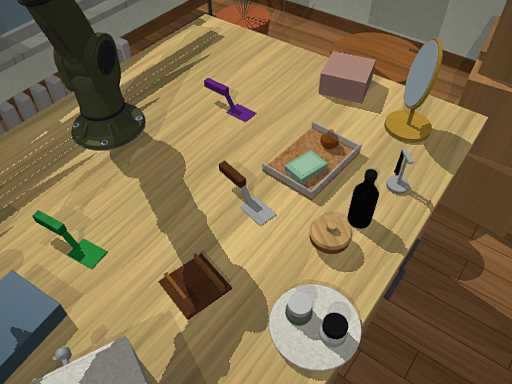

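Candidates for the lifter: steel blade with a dark handle at top (255,195), purple at (150,300), green at (390,290). By the description it is the steel one. The soap is at (187,170), the rack at (350,173) and the flacon at (142,172). I'll check the choice in one close crop.

```bash
python3 - <<'E'
import cv2
a=cv2.imread("pics/top0.png")[128:240,118:384]
cv2.imwrite("pics/c0.png",cv2.resize(a,None,fx=3,fy=3,interpolation=cv2.INTER_CUBIC))
E
```

```text
(no output)
```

View pics/c0.png

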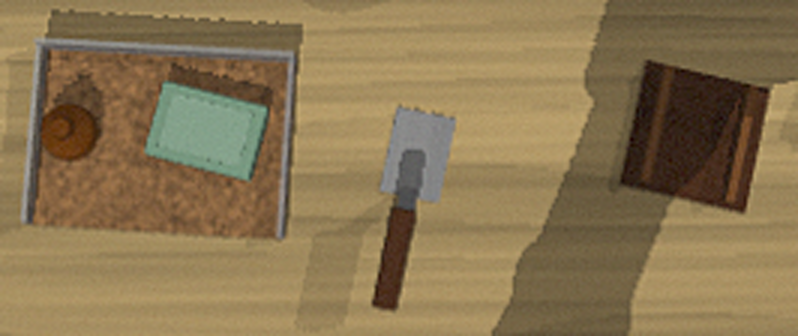

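The crop shows the steel lifter with blade corners at crop (398,107) (455,117) (437,202) (381,191) and the dark handle end at (386,310), so the choice holds. Soap top corners are (164,82) (268,103) (249,181) (146,154) and rack base corners (648,60) (769,88) (745,212) (621,184).

```bash
cat > h.py <<'E'
import numpy as np,cv2
from scipy.optimize import least_squares
from scipy.spatial.transform import Rotation as R
def cam(f): return dict(np.load(f+".npz"))
def proj(c,P):
    T=np.linalg.inv(c["cam_to_world"]); return cv2.projectPoints(np.asarray(P,float).reshape(-1,1,3),cv2.Rodrigues(T[:3,:3])[0],T[:3,3],c["K"],c["dist"])[0][:,0]
def place(p,M,z=0):
    M=np.asarray(M,float); c,s=np.cos(p[2]),np.sin(p[2])
    return np.c_[p[0]+c*M[:,0]-s*M[:,1],p[1]+s*M[:,0]+c*M[:,1],M[:,2]+z]
def fit(c,M,px,z=0,p0=(.5,0,0)):
    r=least_squares(lambda p:(proj(c,place(p,M,z))-px).ravel(),p0)
    return r.x,np.sqrt((r.fun**2).mean())
def box(x0,x1,y0,y1,z): return [[x1,y1,z],[x1,y0,z],[x0,y0,z],[x0,y1,z]]
E
cat > m.py <<'E'
from h import *
c=cam("top0"); C=lambda l:np.array(l)/3.+[118,128]-1/3.
obs={"soap":(box(-.035,.035,-.05,.05,.024),.006,C([(164,82),(268,103),(249,181),(146,154)])),
"lifter":(box(-.04,.04,-.028,.028,.0025)+[[-.147,.011,.07],[-.147,-.011,.07]],0,C([(398,107),(455,117),(437,202),(381,191),(373,305),(396,310)])),
"rack":(box(-.06,.06,-.06,.06,.004),0,C([(648,60),(769,88),(745,212),(621,184)])),
"tray":([[.08,.115,.036],[.08,-.115,.036],[-.085,-.115,.006],[-.085,.115,.006]],0,C([(48,48),(293,59),(277,238),(34,223)]))}
P={}
for k,(M,z,px) in obs.items():
    P[k],e=fit(c,M,px,z); print(k,P[k].round(4),"rms px",e.round(2))
np.save("P.npy",P,allow_pickle=True)
def draw(img,cc,s,o):
    for k,(M,z,_) in obs.items():
        Ms=[M[:4]]
        if k=="soap": Ms+= [box(-.035,.035,-.05,.05,.007)]
        if k=="rack": Ms+=[box(-.055,.055,y-.004,y+.004,.026) for y in (-.04,.04)]
        if k=="lifter": Ms+=[box(-.147,-.057,-.011,.011,.07)]
        for m in Ms:
            q=((proj(cc,place(P[k],m,z))-o+.5)*s-.5); cv2.polylines(img,[np.round(q*8).astype(int)],True,(255,0,255),1,cv2.LINE_AA,3)
    return img
out=[]
for n,o,w,hh in (("top0",(118,128),266,112),("scene0",(150,110),230,215)):
    a=cv2.imread(f"pics/{n}.png")[o[1]:o[1]+hh,o[0]:o[0]+w]; s=2.6
    out.append(draw(cv2.resize(a,None,fx=s,fy=s,interpolation=cv2.INTER_CUBIC),cam(n),s,np.array(o)))
cv2.imwrite("pics/ov.png",out[1])
E
python3 m.py
```

```text
soap [ 0.6073  0.1907 -0.2379] rms px 0.46
lifter [ 0.5871 -0.0016 -0.2103] rms px 0.37
rack [ 0.6014 -0.2608 -0.2335] rms px 0.31
tray [ 0.6     0.2328 -0.0795] rms px 1.04
```

View pics/ov.png

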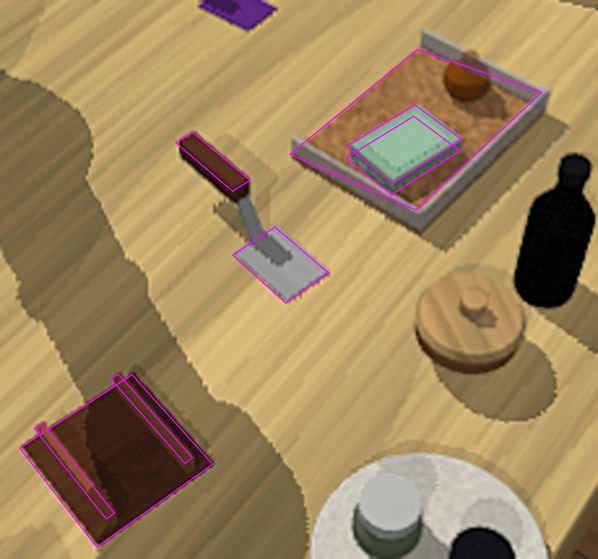

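The model outlines land on the soap, lifter and rack in the scene picture: lifter blade near (282,265), handle near (213,163), rack near (115,460). The poses therefore agree across both cameras. Next I'll work out the first reach.

```bash
cat > go.py <<'E'
from h import *
from bench import ctrl
def st():
    s=ctrl.get_state(); r=R.from_rotvec(s["tool_rot"]); m=r.as_matrix()
    return s,np.array(s["position"]),np.arctan2(m[1,0],m[0,0]),m
def plan(pos,yaw,quiet=False):
    s,p,y,m=st(); dy=(yaw-y+np.pi)%(2*np.pi)-np.pi
    c,n=np.cos(yaw),np.sin(yaw); d=np.array(pos)-p
    print("t",round(s["time"],2),"now",p.round(4),"yaw",round(y,4),"tilt",m[:,2].round(3),"| turn",round(-np.degrees(dy)/8,3),"then tx,ty,tz",(np.array([c*d[0]+n*d[1],n*d[0]-c*d[1],-d[2]])/.06).round(3))
def lift2tcp(L,z=0,g=(-.088,.052)):  # lifter origin pose -> tcp
    return [L[0]+g[0]*np.cos(L[2]),L[1]+g[0]*np.sin(L[2]),z+g[1]]
E
python3 -c "
from go import *
P=np.load('P.npy',allow_pickle=True).item();L=P['lifter'];t=lift2tcp(L);print(t);plan(t,L[2])"
```

```text
[np.float64(0.5010194405937232), np.float64(0.016799571473078166), 0.052]
t 0.1 now [ 0.2599 -0.5953  0.2356] yaw 0.4118 tilt [-0.001  0.002 -1.   ] | turn 4.455 then tx,ty,tz [  1.801 -10.815   3.059]
```

Call:
send_rows(steps=[{"turn": 0.89, "grip": 1}, {"turn": 0.89}, {"turn": 0.89}, {"turn": 0.89}, {"turn": 0.89}])

```text
validation failed for argument at $.st...
```

Call:
send_rows(steps=[{"tx": 0.15, "ty": -0.9}, {"tx": 0.15, "ty": -0.9}, {"tx": 0.15, "ty": -0.9}, {"tx": 0.15, "ty": -0.9}, {"tx": 0.15, "ty": -0.9}, {"tx": 0.15, "ty": -0.9}, {"tx": 0.15, "ty": -0.9}, {"tx": 0.15, "ty": -0.9}, {"tx": 0.15, "ty": -0.9}, {"tx": 0.15, "ty": -0.9}, {"tx": 0.15, "ty": -0.9}, {"tx": 0.15, "ty": -0.9}])

```text
validation failed for argument at $.st...
```

Call:
send_rows(steps=[{"tx": 0}, {"tx": 0}])

```text
validation failed for argument at $.st...
```

```bash
python3 -c "
from go import *
P=np.load('P.npy',allow_pickle=True).item();L=P['lifter'];t=lift2tcp(L);plan(t,L[2])
s,p,y,m=st();d=ctrl.get_image('wrist');cv2.imwrite('pics/w1.png',d['pixels'][:,:,::-1])
T=np.eye(4);T[:3,:3]=m;T[:3,3]=p;d['cam_to_world']=T@np.array(d['T_tool_cam']);np.savez('w1.npz',**{k:np.array(v) for k,v in d.items()})
c=cam('w1');a=d['pixels'][:,:,::-1].copy()
for M in (box(-.04,.04,-.028,.028,.0025),box(-.147,-.057,-.011,.011,.07)):
  cv2.polylines(a,[np.round(proj(c,place(L,M))).astype(int)],True,(255,0,255),1)
cv2.imwrite('pics/w1o.png',a)
"
```

```text
t 0.1 now [ 0.2599 -0.5953  0.2356] yaw 0.4118 tilt [-0.001  0.002 -1.   ] | turn 4.455 then tx,ty,tz [  1.801 -10.815   3.059]
```

View pics/w1o.png

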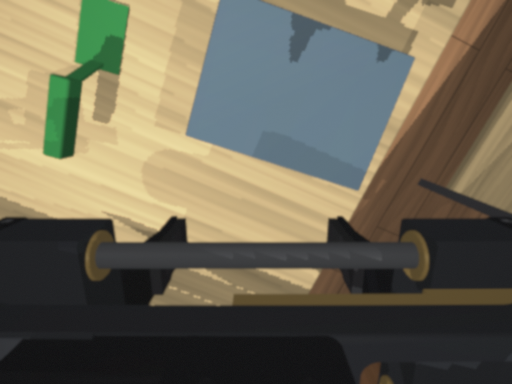

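The wrist picture shows only the blue box and the green decoy, because all three move calls were refused and the arm did not move. I'll send full rows instead.

Call:
send_rows(steps=[{"tx": 0, "ty": 0, "tz": 0, "turn": 0.89, "grip": 1}, {"tx": 0, "ty": 0, "tz": 0, "turn": 0.89, "grip": 1}, {"tx": 0, "ty": 0, "tz": 0, "turn": 0.89, "grip": 1}, {"tx": 0, "ty": 0, "tz": 0, "turn": 0.89, "grip": 1}, {"tx": 0, "ty": 0, "tz": 0, "turn": 0.89, "grip": 1}])

```text
time: 0.78
position: [0.2601, -0.5954, 0.2361]
tool_rot: [-3.123, 0.335, 0.001]
ft_force: [0.6, -0.4, -0.2]
grip_width: 0.997
grip_force: 0.0
```

Call:
send_rows(steps=[{"tx": 0.15, "ty": -0.9, "tz": 0, "turn": 0, "grip": 1}, {"tx": 0.15, "ty": -0.9, "tz": 0, "turn": 0, "grip": 1}, {"tx": 0.15, "ty": -0.9, "tz": 0, "turn": 0, "grip": 1}, {"tx": 0.15, "ty": -0.9, "tz": 0, "turn": 0, "grip": 1}, {"tx": 0.15, "ty": -0.9, "tz": 0, "turn": 0, "grip": 1}, {"tx": 0.15, "ty": -0.9, "tz": 0, "turn": 0, "grip": 1}, {"tx": 0.15, "ty": -0.9, "tz": 0, "turn": 0, "grip": 1}, {"tx": 0.15, "ty": -0.9, "tz": 0, "turn": 0, "grip": 1}, {"tx": 0.15, "ty": -0.9, "tz": 0, "turn": 0, "grip": 1}, {"tx": 0.15, "ty": -0.9, "tz": 0, "turn": 0, "grip": 1}, {"tx": 0.15, "ty": -0.9, "tz": 0, "turn": 0, "grip": 1}, {"tx": 0.15, "ty": -0.9, "tz": 0, "turn": 0, "grip": 1}])

```text
time: 2.28
position: [0.5008, 0.0172, 0.2365]
tool_rot: [3.124, -0.329, 0.001]
ft_force: [0.2, -0.1, -0.7]
grip_width: 1.001
grip_force: 0.0
```

Call:
send_rows(steps=[{"tx": 0, "ty": 0, "tz": 0.4, "turn": 0, "grip": 1}, {"tx": 0, "ty": 0, "tz": 0.4, "turn": 0, "grip": 1}, {"tx": 0, "ty": 0, "tz": 0, "turn": 0, "grip": 1}])

```text
time: 2.65
position: [0.499, 0.0157, 0.1867]
tool_rot: [3.124, -0.328, -0.007]
ft_force: [-0.5, 0.2, -0.2]
grip_width: 0.997
grip_force: 0.0
```

```bash
cat > wr.py <<'E'
import sys
from go import *
def wrist(n):
    s,p,y,m=st();d=ctrl.get_image('wrist');T=np.eye(4);T[:3,:3]=m;T[:3,3]=p
    d['cam_to_world']=T@np.array(d['T_tool_cam']);np.savez(n+'.npz',**{k:np.array(v) for k,v in d.items()})
    return cam(n),d['pixels'][:,:,::-1].copy()
E
python3 -c "
from wr import *
P=np.load('P.npy',allow_pickle=True).item();L=P['lifter'];t=lift2tcp(L);plan(t,L[2])
c,a=wrist('w2')
for M in (box(-.04,.04,-.028,.028,.0025),box(-.147,-.057,-.011,.011,.07)):
  cv2.polylines(a,[np.round(proj(c,place(L,M))).astype(int)],True,(255,0,255),1)
cv2.imwrite('pics/w2o.png',a)
"
```

```text
t 2.65 now [0.499  0.0157 0.1867] yaw -0.2092 tilt [-0.004  0.    -1.   ] | turn 0.008 then tx,ty,tz [ 0.029 -0.026  2.245]
```

View pics/w2o.png

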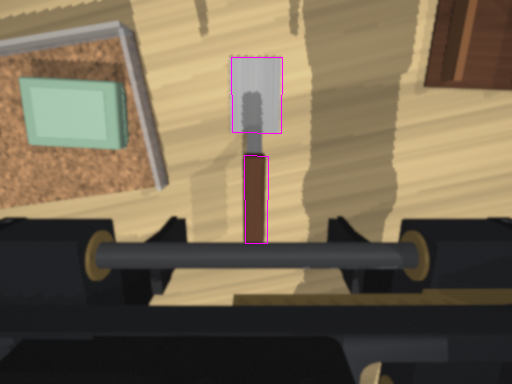

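The wrist overlay matches the real blade (corners near (232,57) to (282,132)) and the handle (about (255,200)) to within 2 px. The handle is centred between the jaws, so I'll descend and grip.

Call:
send_rows(steps=[{"tx": 0.03, "ty": -0.03, "tz": 0.5, "turn": 0, "grip": 1}, {"tx": 0, "ty": 0, "tz": 0.5, "turn": 0, "grip": 1}, {"tx": 0, "ty": 0, "tz": 0.5, "turn": 0, "grip": 1}, {"tx": 0, "ty": 0, "tz": 0.4, "turn": 0, "grip": 1}, {"tx": 0, "ty": 0, "tz": 0.25, "turn": 0, "grip": 1}, {"tx": 0, "ty": 0, "tz": 0.09, "turn": 0, "grip": 1}, {"tx": 0, "ty": 0, "tz": 0, "turn": 0, "grip": 1}, {"tx": 0, "ty": 0, "tz": 0, "turn": 0, "grip": 1}])

```text
time: 3.7
position: [0.5035, 0.017, 0.0551]
tool_rot: [3.124, -0.329, 0.003]
ft_force: [-0.3, -0.1, -0.0]
grip_width: 0.999
grip_force: 0.0
```

```bash
python3 -c "
from wr import *
P=np.load('P.npy',allow_pickle=True).item();L=P['lifter'];t=lift2tcp(L);plan(t,L[2])"
```

```text
t 3.7 now [0.5035 0.017  0.0551] yaw -0.2096 tilt [ 0.002 -0.    -1.   ] | turn 0.005 then tx,ty,tz [-0.04   0.013  0.051]
```

Call:
send_rows(steps=[{"tx": -0.03, "ty": 0.01, "tz": 0.05, "turn": 0, "grip": 1}, {"tx": 0, "ty": 0, "tz": 0, "turn": 0, "grip": 1}, {"tx": 0, "ty": 0, "tz": 0, "turn": 0, "grip": 0}, {"tx": 0, "ty": 0, "tz": 0, "turn": 0, "grip": 0}, {"tx": 0, "ty": 0, "tz": 0, "turn": 0, "grip": 0}, {"tx": 0, "ty": 0, "tz": 0, "turn": 0, "grip": 0}, {"tx": 0, "ty": 0, "tz": 0, "turn": 0, "grip": 0}, {"tx": 0, "ty": 0, "tz": 0, "turn": 0, "grip": 0}], newtons=55)

```text
time: 4.7
position: [0.5008, 0.0168, 0.0511]
tool_rot: [3.124, -0.328, 0.0]
ft_force: [0.1, -1.3, 0.1]
grip_width: 0.402
grip_force: 0.0
```

```bash
python3 -c "
from go import *
P=np.load('P.npy',allow_pickle=True).item();L=P['lifter'];t=lift2tcp(L);plan(t,L[2])
s,p,y,m=st(); d=np.array(L[:2])-p[:2]; print('lifter in tool:',np.cos(y)*d[0]+np.sin(y)*d[1],np.sin(y)*d[0]-np.cos(y)*d[1])
T=P['tray'];S=P['soap'];w=S[:2]-T[:2];c,n=np.cos(T[2]),np.sin(T[2]);print('soap in tray',c*w[0]+n*w[1],-n*w[0]+c*w[1],S[2]-T[2])"
```

```text
t 4.7 now [0.5008 0.0168 0.0511] yaw -0.2095 tilt [ 0. -0. -1.] | turn 0.006 then tx,ty,tz [ 0.003 -0.    -0.014]
lifter in tool: 0.08820137588162388 7.18956159764493e-05
soap in tray 0.010588126616179565 -0.041477398886931895 -0.15840822666600018
```

Call:
send_rows(steps=[{"tx": 0, "ty": 0, "tz": 0, "turn": 0, "grip": 0}, {"tx": 0, "ty": 0, "tz": 0, "turn": 0, "grip": 0}, {"tx": 0, "ty": 0, "tz": 0, "turn": 0, "grip": 0}, {"tx": 0, "ty": 0, "tz": 0, "turn": 0, "grip": 0}], newtons=55)

```text
time: 5.2
position: [0.5008, 0.0169, 0.0511]
tool_rot: [3.124, -0.328, -0.0]
ft_force: [0.0, 0.5, -0.3]
grip_width: 0.246
grip_force: 55.0
```

Call:
send_rows(steps=[{"tx": 0, "ty": 0, "tz": -0.2, "turn": 0, "grip": 0}, {"tx": 0, "ty": 0, "tz": -0.5, "turn": 0, "grip": 0}, {"tx": 0, "ty": 0, "tz": -0.6, "turn": 0, "grip": 0}, {"tx": 0, "ty": 0, "tz": -0.2, "turn": 0, "grip": 0}, {"tx": 0, "ty": 0, "tz": 0, "turn": -0.5, "grip": 0}, {"tx": 0, "ty": 0, "tz": 0, "turn": -0.5, "grip": 0}, {"tx": 0, "ty": 0, "tz": 0, "turn": 0, "grip": 0}])

```text
time: 6.08
position: [0.5002, 0.0168, 0.1405]
tool_rot: [3.139, -0.111, -0.002]
ft_force: [-0.2, 0.2, -1.4]
grip_width: 0.249
grip_force: 55.0
```

```bash
python3 -c "
from wr import *
P=np.load('P.npy',allow_pickle=True).item();T=P['tray'];T[2]=-.07
M=place(T,[[-.083,-.041,0]])[0];L=[M[0],M[1],T[2]];t=lift2tcp(L,.03);print(L,t);plan(t,L[2])
s=ctrl.get_state();print(np.round(s['ft_force'],2),s['grip_width'],s['grip_force'])"
```

```text
[np.float64(0.51436381974534), np.float64(0.19775167610005245), np.float64(-0.07)] [np.float64(0.42657933172305135), np.float64(0.20390664666575534), 0.08199999999999999]
t 6.08 now [0.5002 0.0168 0.1405] yaw -0.0707 tilt [-0.001 -0.    -1.   ] | turn -0.005 then tx,ty,tz [-1.442 -3.026  0.975]
[-0.17  0.25 -1.4 ] 0.24893571245686014 54.98473573476076
```

Call:
send_rows(steps=[{"tx": -0.24, "ty": -0.5, "tz": 0, "turn": 0, "grip": 0}, {"tx": -0.24, "ty": -0.5, "tz": 0, "turn": 0, "grip": 0}, {"tx": -0.24, "ty": -0.5, "tz": 0, "turn": 0, "grip": 0}, {"tx": -0.24, "ty": -0.5, "tz": 0, "turn": 0, "grip": 0}, {"tx": -0.24, "ty": -0.5, "tz": 0, "turn": 0, "grip": 0}, {"tx": -0.24, "ty": -0.52, "tz": 0, "turn": 0, "grip": 0}, {"tx": 0, "ty": 0, "tz": 0.5, "turn": 0, "grip": 0}, {"tx": 0, "ty": 0, "tz": 0.48, "turn": 0, "grip": 0}, {"tx": 0, "ty": 0, "tz": 0, "turn": 0, "grip": 0}, {"tx": 0, "ty": 0, "tz": 0, "turn": 0, "grip": 0}])

```text
time: 7.32
position: [0.4278, 0.2039, 0.083]
tool_rot: [-3.139, 0.111, -0.001]
ft_force: [0.9, -0.2, -1.4]
grip_width: 0.244
grip_force: 55.0
```

```bash
python3 -c "
from wr import *
P=np.load('P.npy',allow_pickle=True).item();T=P['tray'];T[2]=-.07
M=place(T,[[-.083,-.041,0]])[0];L=[M[0],M[1],T[2]];t=lift2tcp(L,.006);plan(t,L[2])
c,a=wrist('w3')
s,p,y,m=st();L=place([p[0],p[1],y],[[.088,0,0]])[0];L[2]=y
o=[(L,box(-.04,.04,-.028,.028,.0025),p[2]-.052),(T,box(-.085,.08,-.115,.115,.006),0),(P['soap'],box(-.035,.035,-.05,.05,.024),.006)]
for p_,M,z in o: cv2.polylines(a,[np.round(proj(c,place(p_,M,z))).astype(int)],True,(255,0,255),1)
cv2.imwrite('pics/w3o.png',a)
s=ctrl.get_state();print(np.round(s['ft_force'],2),np.round(s['torque'],3))"
```

```text
t 7.33 now [0.4278 0.2039 0.083 ] yaw -0.0706 tilt [ 0.001  0.    -1.   ] | turn -0.004 then tx,ty,tz [-0.02   0.001  0.417]
[ 1.29 -0.39 -0.93] [0.037 0.092 0.04 ]
```

View pics/w3o.png

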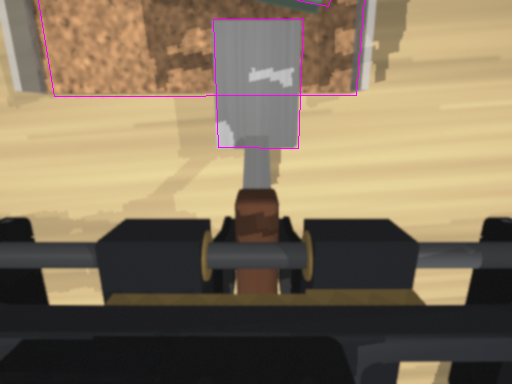

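The wrist view shows the blade at (215,18) to (300,148), level and where predicted. The tray front edge is at row 95 and the right wall at column 365, both matching the model. Next I'll lower it onto the cork.

Call:
send_rows(steps=[{"tx": -0.02, "ty": 0, "tz": 0.2, "turn": 0, "grip": 0}, {"tx": 0, "ty": 0, "tz": 0.13, "turn": 0, "grip": 0}, {"tx": 0, "ty": 0, "tz": 0.03, "turn": 0, "grip": 0}, {"tx": 0, "ty": 0, "tz": 0.02, "turn": 0, "grip": 0}, {"tx": 0, "ty": 0, "tz": 0, "turn": 0, "grip": 0}, {"tx": 0, "ty": 0, "tz": 0, "turn": 0, "grip": 0}])

```text
time: 8.12
position: [0.4263, 0.2038, 0.0597]
tool_rot: [-3.14, 0.11, -0.001]
ft_force: [0.3, 0.2, -1.2]
grip_width: 0.245
grip_force: 55.0
```

Call:
send_rows(steps=[{"tx": 0, "ty": 0, "tz": 0.02, "turn": 0, "grip": 0}, {"tx": 0, "ty": 0, "tz": 0, "turn": 0, "grip": 0}])

```text
time: 8.38
position: [0.426, 0.2037, 0.0583]
tool_rot: [3.14, -0.11, -0.0]
ft_force: [0.9, 0.3, -1.4]
grip_width: 0.25
grip_force: 55.0
```

Call:
send_rows(steps=[{"tx": 0, "ty": 0, "tz": 0.02, "turn": 0, "grip": 0}, {"tx": 0, "ty": 0, "tz": 0, "turn": 0, "grip": 0}])

```text
time: 8.62
position: [0.4262, 0.2037, 0.0572]
tool_rot: [3.14, -0.11, 0.0]
ft_force: [0.8, -0.3, -1.1]
grip_width: 0.249
grip_force: 55.0
```

Call:
send_rows(steps=[{"tx": 0, "ty": 0, "tz": 0.02, "turn": 0, "grip": 0}, {"tx": 0, "ty": 0, "tz": 0, "turn": 0, "grip": 0}, {"tx": 0, "ty": 0, "tz": 0, "turn": 0, "grip": 0}])

```text
time: 9.0
position: [0.4261, 0.2039, 0.0562]
tool_rot: [3.14, -0.11, 0.0]
ft_force: [-3.3, -0.0, 3.6]
grip_width: 0.241
grip_force: 55.0
```

Call:
send_rows(steps=[{"tx": 0.05, "ty": 0, "tz": -0.008, "turn": 0, "grip": 0}, {"tx": 0.1, "ty": 0, "tz": 0, "turn": 0, "grip": 0}, {"tx": 0.12, "ty": 0, "tz": 0, "turn": 0, "grip": 0}, {"tx": 0.12, "ty": 0, "tz": 0, "turn": 0, "grip": 0}, {"tx": 0.12, "ty": 0, "tz": 0, "turn": 0, "grip": 0}, {"tx": 0.12, "ty": 0, "tz": 0, "turn": 0, "grip": 0}, {"tx": 0.12, "ty": 0, "tz": 0, "turn": 0, "grip": 0}, {"tx": 0.12, "ty": 0, "tz": 0, "turn": 0, "grip": 0}, {"tx": 0.12, "ty": 0, "tz": 0, "turn": 0, "grip": 0}, {"tx": 0.12, "ty": 0, "tz": 0, "turn": 0, "grip": 0}, {"tx": 0.12, "ty": 0, "tz": 0, "turn": 0, "grip": 0}, {"tx": 0, "ty": 0, "tz": 0, "turn": 0, "grip": 0}])

```text
time: 10.5
position: [0.4998, 0.1996, 0.057]
tool_rot: [-3.139, 0.109, 0.001]
ft_force: [-4.5, 1.0, 9.3]
grip_width: 0.247
grip_force: 55.0
```

```bash
python3 -c "
from wr import *
P=np.load('P.npy',allow_pickle=True).item();T=P['tray'];T[2]=-.07
M=place(T,[[.036,-.041,0]])[0];L=[M[0],M[1],T[2]];t=lift2tcp(L,.006);plan(t,L[2])
c,a=wrist('w4')
s,p,y,m=st();L=place([p[0],p[1],y],[[.088,0,0]])[0];L[2]=y
o=[(L,box(-.04,.04,-.028,.028,.0025),.006),(T,box(-.085,.08,-.115,.115,.006),0)]
for p_,M,z in o: cv2.polylines(a,[np.round(proj(c,place(p_,M,z))).astype(int)],True,(255,0,255),1)
b=ctrl.get_image('top')['pixels'][128:212,118:245,::-1]
cv2.imwrite('pics/w4o.png',np.vstack([a[:230],np.pad(cv2.resize(b,None,fx=4,fy=4,interpolation=cv2.INTER_CUBIC),((0,0),(0,4),(0,0)))]))
s=ctrl.get_state();print(np.round(s['ft_force'],2),np.round(s['torque'],3))"
```

```text
t 10.5 now [0.4998 0.1996 0.057 ] yaw -0.0696 tilt [-0.001  0.001 -1.   ] | turn 0.003 then tx,ty,tz [ 0.761  0.013 -0.017]
[-5.19  1.29  8.03] [0.236 1.007 0.039]
```

View pics/w4o.png

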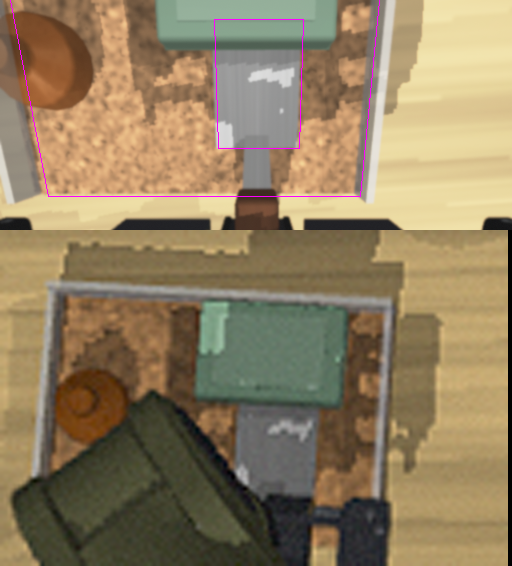

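The soap is square against the back wall now: front edge at row 47, columns 157 to 337. It sits about 6.5 mm left of the blade, whose columns are 215 to 302. That would eat the rail clearance, so I'll back out, shift over and go in again.

Call:
send_rows(steps=[{"tx": -0.1, "ty": 0, "tz": 0, "turn": 0, "grip": 0}, {"tx": -0.15, "ty": 0, "tz": 0, "turn": 0, "grip": 0}, {"tx": -0.15, "ty": 0, "tz": 0, "turn": 0, "grip": 0}, {"tx": 0, "ty": -0.05, "tz": -0.02, "turn": 0, "grip": 0}, {"tx": 0, "ty": -0.06, "tz": 0, "turn": 0, "grip": 0}, {"tx": 0, "ty": 0, "tz": 0, "turn": 0, "grip": 0}, {"tx": 0, "ty": 0, "tz": 0, "turn": 0, "grip": 0}])

```text
time: 11.48
position: [0.4756, 0.2071, 0.0572]
tool_rot: [-3.14, 0.109, 0.002]
ft_force: [-0.7, 0.5, 0.5]
grip_width: 0.248
grip_force: 55.0
```

```bash
python3 - <<'E'
from wr import *
P=np.load('P.npy',allow_pickle=True).item();T=P['tray'];T[2]=-.07
M=place(T,[[.036,-.041,0]])[0];plan(lift2tcp([M[0],M[1],-.07],.006),-.07)
c,a=wrist('w5');s=ctrl.get_state();print(np.round(s['ft_force'],2))
h=cv2.cvtColor(a,cv2.COLOR_BGR2HSV);m=cv2.inRange(h,(70,50,40),(95,255,255))
m=cv2.morphologyEx(m,cv2.MORPH_OPEN,np.ones((5,5)))
for r in range(20,60,6):
    x=np.where(m[r])[0]; print(r,(x.min(),x.max(),(x.min()+x.max())/2) if len(x) else None)
s_,p,y,_=st();L=place([p[0],p[1],y],[[.088,0,0]])[0];L[2]=y
print("blade px",proj(c,place(L,box(-.04,.04,-.028,.028,.0025),.006)).round(1).tolist())
x=np.where(m)[0];print("lowest green row",x.max())
# soap fit: front lower corners of visible body at z=.013 from mask
E
```

```text
t 11.47 now [0.4756 0.2071 0.0572] yaw -0.0694 tilt [-0.001  0.    -1.   ] | turn 0.004 then tx,ty,tz [ 1.171  0.11  -0.014]
[-0.46  0.46 -0.24]
20 None
26 None
32 None
38 None
44 None
50 None
56 None
blade px [[213.5, 19.1], [303.4, 19.1], [298.6, 148.0], [218.0, 147.9]]Traceback (most recent call last):
  File "<stdin>", line 11, in <module>
    return umr_maximum(a, axis, None, out, keepdims, initial, where)
ValueError: zero-size array to reduction operation maximum which has no identity
```

Call:
send_rows(steps=[{"tx": 0.1, "ty": 0, "tz": 0, "turn": 0, "grip": 0}, {"tx": 0.1, "ty": 0, "tz": 0, "turn": 0, "grip": 0}, {"tx": 0.1, "ty": 0, "tz": 0, "turn": 0, "grip": 0}, {"tx": 0.1, "ty": 0, "tz": 0, "turn": 0, "grip": 0}, {"tx": 0.08, "ty": 0, "tz": 0, "turn": 0, "grip": 0}, {"tx": 0.08, "ty": 0, "tz": 0, "turn": 0, "grip": 0}, {"tx": 0.08, "ty": 0, "tz": 0, "turn": 0, "grip": 0}])

```text
time: 12.4
position: [0.5145, 0.2041, 0.0575]
tool_rot: [3.139, -0.11, -0.001]
ft_force: [-3.9, -0.6, 0.7]
grip_width: 0.249
grip_force: 55.0
```

```bash
cat > sp.py <<'E'
from wr import *
import sys
n=sys.argv[1]
c,a=wrist(n);s,p,y,_=st();print('t',s['time'],p.round(4),np.round(s['ft_force'],2),np.round(s['torque'],2))
cv2.imwrite(f'pics/{n}.png',a)
g=a[:230].astype(int);m=((g[:,:,1]>g[:,:,2]+12)&(g[:,:,0]>g[:,:,2]+4)).astype(np.uint8)*255
m=cv2.morphologyEx(m,cv2.MORPH_OPEN,np.ones((3,3)))
k,lab,stt,_=cv2.connectedComponentsWithStats(m);i=1+stt[1:,4].argmax();print("green box x,y,w,h,area",stt[i])
L=place([p[0],p[1],y],[[.088,0,0]])[0];L[2]=y
print("blade px",proj(c,place(L,box(-.04,.04,-.028,.028,.0025),p[2]-.0511)).round(0).tolist())
for f in (-.035,): 
    q=np.array([[stt[i][0],stt[i][1]+stt[i][3]-3],[stt[i][0]+stt[i][2],stt[i][1]+stt[i][3]-3]],float)
    u=cv2.undistortPoints(q.reshape(-1,1,2),c['K'],c['dist'])[:,0]; Tc=c['cam_to_world']
    d=np.c_[u,np.ones(2)]@Tc[:3,:3].T; z=p[2]-.0511+.0025+.005
    X=Tc[:3,3]+d*((z-Tc[2,3])/d[:,2])[:,None]; w=X[:,:2]-L[:2]; cy,sy=np.cos(y),np.sin(y)
    print("soap front edge in lifter xy",np.c_[cy*w[:,0]+sy*w[:,1],-sy*w[:,0]+cy*w[:,1]].round(4).tolist())
E
python3 sp.py w6
```

```text
t 12.45 [0.5152 0.204  0.0575] [-1.52  0.76  0.56] [0.11 0.6  0.06]
green box x,y,w,h,area [  169     0   178    69 11854]
blade px [[214.0, 18.0], [304.0, 18.0], [299.0, 147.0], [218.0, 147.0]]
soap front edge in lifter xy [[0.0114, 0.0565], [0.0115, -0.0558]]
```

Call:
send_rows(steps=[{"tx": 0.08, "ty": 0, "tz": 0, "turn": 0, "grip": 0}, {"tx": 0.08, "ty": 0, "tz": 0, "turn": 0, "grip": 0}, {"tx": 0.08, "ty": 0, "tz": 0, "turn": 0, "grip": 0}, {"tx": 0.08, "ty": 0, "tz": 0, "turn": 0, "grip": 0}, {"tx": 0.06, "ty": 0, "tz": 0, "turn": 0, "grip": 0}])

```text
time: 13.08
position: [0.5376, 0.2025, 0.0575]
tool_rot: [3.14, -0.11, -0.0]
ft_force: [-3.2, -0.3, -0.9]
grip_width: 0.247
grip_force: 55.0
```

```bash
python3 sp.py w7
```

```text
t 13.125 [0.5381 0.2024 0.0576] [-1.94 -0.34 -1.42] [0.09 0.37 0.05]
green box x,y,w,h,area [  169     0   177   112 18776]
blade px [[214.0, 18.0], [303.0, 18.0], [299.0, 147.0], [218.0, 147.0]]
soap front edge in lifter xy [[-0.0145, 0.0585], [-0.0145, -0.0573]]
```

Call:
send_rows(steps=[{"tx": 0.06, "ty": 0, "tz": 0, "turn": 0, "grip": 0}, {"tx": 0.05, "ty": 0, "tz": 0, "turn": 0, "grip": 0}, {"tx": 0.05, "ty": 0, "tz": 0, "turn": 0, "grip": 0}, {"tx": 0, "ty": 0, "tz": 0, "turn": 0, "grip": 0}])

```text
time: 13.62
position: [0.5475, 0.2018, 0.0576]
tool_rot: [-3.14, 0.11, -0.001]
ft_force: [-0.9, 0.4, -1.7]
grip_width: 0.247
grip_force: 55.0
```

```bash
python3 sp.py w8
```

```text
t 13.675 [0.5475 0.2018 0.0576] [-0.04  0.57 -2.8 ] [0.04 0.2  0.06]
green box x,y,w,h,area [  169     0   177   128 21418]
blade px [[213.0, 20.0], [303.0, 20.0], [298.0, 148.0], [218.0, 148.0]]
soap front edge in lifter xy [[-0.0241, 0.0593], [-0.0241, -0.0583]]
```

Call:
send_rows(steps=[{"tx": 0, "ty": 0, "tz": -0.05, "turn": 0, "grip": 0}, {"tx": 0, "ty": 0, "tz": -0.1, "turn": 0, "grip": 0}, {"tx": -0.03, "ty": 0, "tz": -0.15, "turn": 0, "grip": 0}, {"tx": 0, "ty": 0, "tz": -0.2, "turn": 0, "grip": 0}, {"tx": 0, "ty": 0, "tz": -0.25, "turn": 0, "grip": 0}, {"tx": 0, "ty": 0, "tz": -0.25, "turn": 0, "grip": 0}, {"tx": 0, "ty": 0, "tz": -0.15, "turn": 0, "grip": 0}, {"tx": 0, "ty": 0, "tz": -0.1, "turn": 0, "grip": 0}, {"tx": 0, "ty": 0, "tz": 0, "turn": 0, "grip": 0}])

```text
time: 14.8
position: [0.5452, 0.202, 0.1329]
tool_rot: [3.14, -0.11, 0.001]
ft_force: [-0.8, -0.1, -3.7]
grip_width: 0.245
grip_force: 55.0
```

```bash
python3 sp.py w9
```

```text
t 14.85 [0.5449 0.2019 0.1324] [ 0.33 -0.09 -3.51] [ 0.    0.25 -0.04]
green box x,y,w,h,area [  170     0   176   128 21107]
blade px [[214.0, 20.0], [303.0, 20.0], [299.0, 148.0], [218.0, 148.0]]
soap front edge in lifter xy [[-0.0239, 0.059], [-0.0238, -0.0582]]
```

View pics/w9.png

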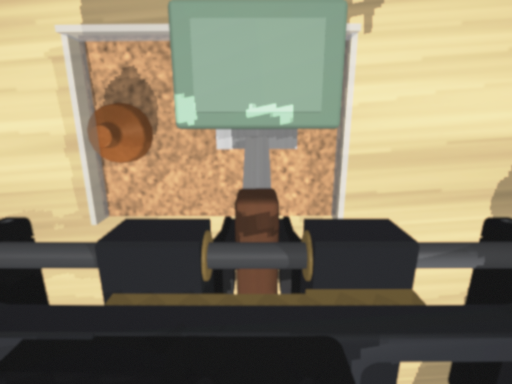

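The soap sits square on the blade: near edge at row 127, columns 177 to 340, centred on the blade at columns 217 to 299. The flacon is untouched at (122,133). Next I'll locate the soap on the lifter with the top camera too, and plan the carry.

```bash
python3 - <<'E'
from wr import *
c=cam('w9');s,p,y,_=st();L=place([p[0],p[1],y],[[.088,0,0]])[0];L[2]=y
zb=p[2]-.0511+.0025
for z in (.007,.024):
    u=cv2.undistortPoints(np.array([[[177.,127]],[[340.,127]]]),c['K'],c['dist'])[:,0];Tc=c['cam_to_world'];d=np.c_[u,np.ones(2)]@Tc[:3,:3].T
    X=Tc[:3,3]+d*((zb+z-Tc[2,3])/d[:,2])[:,None];w=X[:,:2]-L[:2];cy,sy=np.cos(y),np.sin(y)
    print(z,np.c_[cy*w[:,0]+sy*w[:,1],-sy*w[:,0]+cy*w[:,1]].round(4).tolist())
print("cam",(Tc[:3,3]-[*L[:2],zb]).round(3))
d=ctrl.get_image('top');a=d['pixels'][:,:,::-1].copy();np.savez('top2.npz',**{k:np.array(v) for k,v in d.items()});cv2.imwrite('pics/top2.png',a)
g=a.astype(int);m=((g[:,:,1]>g[:,:,2]+12)&(g[:,:,0]>g[:,:,2]+4)).astype(np.uint8)*255
m[220:]=0;m[:,:110]=0;m[:,380:]=0
m=cv2.morphologyEx(m,cv2.MORPH_OPEN,np.ones((3,3)));k,lab,stt,cen=cv2.connectedComponentsWithStats(m);i=1+stt[1:,4].argmax();print(stt[i],cen[i])
q=cv2.minAreaRect(np.argwhere(lab==i)[:,::-1].astype(np.float32));print(q)
c2=cam('top2')
def soapfit(pt,z):
    return least_squares(lambda v:proj(c2,[[v[0],v[1],z]])[0]-pt,[.6,.2]).x
print("soap centre world (top view)",soapfit(np.array(q[0]),zb+.024),"lifter",L)
E
```

```text
0.007 [[-0.0251, 0.0538], [-0.0251, -0.0537]]
0.024 [[-0.0244, 0.0491], [-0.0244, -0.0488]]
cam [-0.017  0.002  0.197]
[181 161   7   7  36] [184.22222222 163.88888889]
((184.0, 164.0), (6.0, 6.0), 90.0)
soap centre world (top view) [0.6140204  0.18575354] lifter [ 0.63272535  0.19571446 -0.0699804 ]
```

Call:
send_rows(steps=[{"tx": 0, "ty": 0, "tz": 0, "turn": 0.12, "grip": 0}, {"tx": 0, "ty": 0, "tz": 0, "turn": 0.22, "grip": 0}, {"tx": 0, "ty": 0, "tz": 0, "turn": 0.25, "grip": 0}, {"tx": 0, "ty": 0, "tz": 0, "turn": 0.25, "grip": 0}, {"tx": 0, "ty": 0, "tz": 0, "turn": 0.22, "grip": 0}, {"tx": 0, "ty": 0, "tz": 0, "turn": 0.11, "grip": 0}, {"tx": 0, "ty": 0, "tz": 0, "turn": 0, "grip": 0}, {"tx": 0, "ty": 0, "tz": 0, "turn": 0, "grip": 0}])

```text
time: 15.9
position: [0.5451, 0.2021, 0.1326]
tool_rot: [3.12, -0.365, 0.0]
ft_force: [-0.3, 0.2, -2.6]
grip_width: 0.245
grip_force: 55.0
```

```bash
cat > rk.py <<'E'
from wr import *
P=np.load('P.npy',allow_pickle=True).item();K=P['rack'];off=float(sys.argv[1]) if len(sys.argv)>1 else .0106
M=place(K,[[-off-.0882,0,0]])[0]
plan([M[0],M[1],.0511+.04],K[2])
E
python3 rk.py
```

```text
t 15.9 now [0.5451 0.2021 0.1326] yaw -0.2331 tilt [ 0. -0. -1.] | turn 0.003 then tx,ty,tz [1.053 7.288 0.692]
```

Call:
send_rows(steps=[{"tx": 0.02, "ty": 0.15, "tz": 0, "turn": 0, "grip": 0}, {"tx": 0.05, "ty": 0.35, "tz": 0, "turn": 0, "grip": 0}, {"tx": 0.08, "ty": 0.55, "tz": 0, "turn": 0, "grip": 0}, {"tx": 0.107, "ty": 0.74, "tz": 0, "turn": 0, "grip": 0}, {"tx": 0.107, "ty": 0.74, "tz": 0, "turn": 0, "grip": 0}, {"tx": 0.107, "ty": 0.74, "tz": 0, "turn": 0, "grip": 0}, {"tx": 0.107, "ty": 0.74, "tz": 0, "turn": 0, "grip": 0}, {"tx": 0.107, "ty": 0.74, "tz": 0, "turn": 0, "grip": 0}, {"tx": 0.107, "ty": 0.74, "tz": 0, "turn": 0, "grip": 0}, {"tx": 0.107, "ty": 0.74, "tz": 0, "turn": 0, "grip": 0}, {"tx": 0.08, "ty": 0.55, "tz": 0, "turn": 0, "grip": 0}, {"tx": 0.05, "ty": 0.35, "tz": 0, "turn": 0, "grip": 0}])

```text
time: 17.4
position: [0.5052, -0.2311, 0.1326]
tool_rot: [3.119, -0.37, -0.001]
ft_force: [0.0, 0.4, -3.4]
grip_width: 0.247
grip_force: 55.0
```

Call:
send_rows(steps=[{"tx": 0.02, "ty": 0.15, "tz": 0, "turn": 0, "grip": 0}, {"tx": 0, "ty": 0, "tz": 0.1, "turn": 0, "grip": 0}, {"tx": 0, "ty": 0, "tz": 0.2, "turn": 0, "grip": 0}, {"tx": 0, "ty": 0, "tz": 0.2, "turn": 0, "grip": 0}, {"tx": 0, "ty": 0, "tz": 0.1, "turn": 0, "grip": 0}, {"tx": 0, "ty": 0, "tz": 0, "turn": 0, "grip": 0}, {"tx": 0, "ty": 0, "tz": 0, "turn": 0, "grip": 0}])

```text
time: 18.27
position: [0.5057, -0.2375, 0.0969]
tool_rot: [3.12, -0.365, 0.001]
ft_force: [0.0, 0.1, -2.7]
grip_width: 0.246
grip_force: 55.0
```

```bash
python3 rk.py && python3 sp.py w10 && python3 - <<'E'
from wr import *
P=np.load('P.npy',allow_pickle=True).item();K=P['rack'];s,p,y,_=st()
S=place([p[0],p[1],y],[[.0882+.0106,0,0]])[0];S[2]=y;L=place([p[0],p[1],y],[[.0882,0,0]])[0];L[2]=y
zb=p[2]-.0511; out=[]
for n,o,w,h in (("top",(318,130),66,80),("scene",(140,220),110,115)):
    d=ctrl.get_image(n);np.savez('v.npz',**{k:np.array(v) for k,v in d.items()});c=cam('v')
    sc=4;a=cv2.resize(d['pixels'][o[1]:o[1]+h,o[0]:o[0]+w,::-1],None,fx=sc,fy=sc,interpolation=cv2.INTER_CUBIC)
    for q,M,z,col in ((S,box(-.035,.035,-.05,.05,.024),zb+.0025,(255,0,255)),(K,box(-.06,.06,-.06,.06,.004),0,(0,255,255)),(K,box(-.055,.055,.036,.044,.026),0,(0,255,255)),(K,box(-.055,.055,-.044,-.036,.026),0,(0,255,255))):
        cv2.polylines(a,[np.round(((proj(c,place(q,M,z))-o+.5)*sc-.5)*8).astype(int)],True,col,1,cv2.LINE_AA,3)
    out.append(np.pad(a,((0,460-a.shape[0]),(0,0),(0,0))))
cv2.imwrite('pics/v1.png',np.hstack(out))
E
```

```text
t 18.27 now [ 0.5057 -0.2375  0.0969] yaw -0.2331 tilt [ 0.001 -0.    -1.   ] | turn 0.003 then tx,ty,tz [-0.004  0.008  0.097]
t 18.325 [ 0.5057 -0.2376  0.0971] [ 0.08 -0.51 -3.96] [ 0.13  0.29 -0.05]
green box x,y,w,h,area [  170     0   175   128 21044]
blade px [[214.0, 19.0], [303.0, 19.0], [299.0, 148.0], [218.0, 148.0]]
soap front edge in lifter xy [[-0.0244, 0.0586], [-0.0243, -0.0575]]
```

View pics/v1.png

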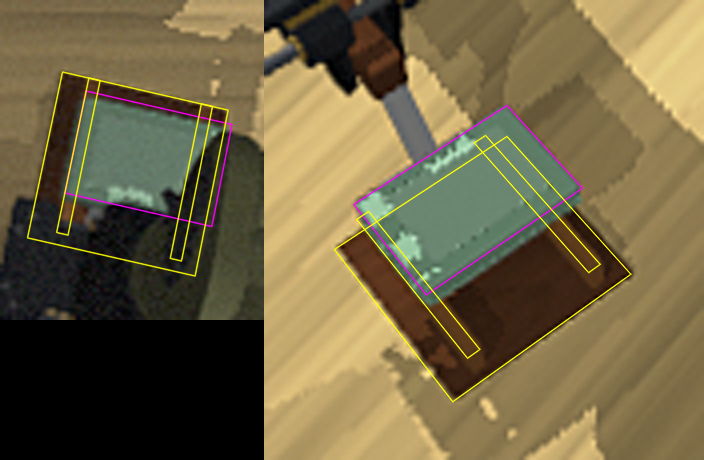

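The soap outline (scene crop near (470,200)) and the rack outlines match the picture within about 1 px in both cameras. The soap is centred and square over the rails. I'll lower it gently now, using numbers only from here since my ten pictures are used.

Call:
send_rows(steps=[{"tx": 0, "ty": 0.01, "tz": 0.08, "turn": 0, "grip": 0}, {"tx": 0, "ty": 0, "tz": 0.12, "turn": 0, "grip": 0}, {"tx": 0, "ty": 0, "tz": 0.08, "turn": 0, "grip": 0}, {"tx": 0, "ty": 0, "tz": 0.04, "turn": 0, "grip": 0}, {"tx": 0, "ty": 0, "tz": 0.02, "turn": 0, "grip": 0}, {"tx": 0, "ty": 0, "tz": 0.02, "turn": 0, "grip": 0}, {"tx": 0, "ty": 0, "tz": 0.02, "turn": 0, "grip": 0}, {"tx": 0, "ty": 0, "tz": 0.02, "turn": 0, "grip": 0}, {"tx": 0, "ty": 0, "tz": 0.02, "turn": 0, "grip": 0}, {"tx": 0, "ty": 0, "tz": 0.02, "turn": 0, "grip": 0}, {"tx": 0, "ty": 0, "tz": 0.02, "turn": 0, "grip": 0}, {"tx": 0, "ty": 0, "tz": 0, "turn": 0, "grip": 0}])

```text
time: 19.92
position: [0.5051, -0.2381, 0.0689]
tool_rot: [3.12, -0.366, -0.0]
ft_force: [0.9, 0.7, -1.3]
grip_width: 0.249
grip_force: 55.0
```

Call:
send_rows(steps=[{"tx": 0, "ty": 0, "tz": 0.03, "turn": 0, "grip": 0}, {"tx": 0, "ty": 0, "tz": 0.04, "turn": 0, "grip": 0}, {"tx": 0, "ty": 0, "tz": 0, "turn": 0, "grip": 0}, {"tx": 0, "ty": 0, "tz": 0, "turn": 0, "grip": 0}])

```text
time: 20.42
position: [0.5052, -0.2381, 0.0648]
tool_rot: [3.12, -0.365, -0.0]
ft_force: [0.3, -0.1, -1.6]
grip_width: 0.244
grip_force: 55.0
```

```bash
python3 rk.py && python3 sp.py w11
```

```text
t 20.43 now [ 0.5052 -0.2381  0.0648] yaw -0.2332 tilt [-0. -0. -1.] | turn 0.002 then tx,ty,tz [ 0.002 -0.002 -0.439]
t 20.475 [ 0.5052 -0.2381  0.0649] [ 0.03 -0.04 -1.4 ] [0.07 0.12 0.08]
green box x,y,w,h,area [  163     0   189   130 22998]
blade px [[213.0, 19.0], [303.0, 19.0], [299.0, 148.0], [218.0, 148.0]]
soap front edge in lifter xy [[-0.0257, 0.0633], [-0.0256, -0.0623]]
```

The load dropped to the lifter's own weight, so the soap rests on the rails. I'll draw the lifter straight back.

Call:
send_rows(steps=[{"tx": -0.05, "ty": 0, "tz": 0, "turn": 0, "grip": 0}, {"tx": -0.1, "ty": 0, "tz": 0, "turn": 0, "grip": 0}, {"tx": -0.15, "ty": 0, "tz": 0, "turn": 0, "grip": 0}, {"tx": -0.2, "ty": 0, "tz": 0, "turn": 0, "grip": 0}, {"tx": -0.2, "ty": 0, "tz": 0, "turn": 0, "grip": 0}, {"tx": -0.2, "ty": 0, "tz": 0, "turn": 0, "grip": 0}, {"tx": -0.2, "ty": 0, "tz": 0, "turn": 0, "grip": 0}, {"tx": -0.2, "ty": 0, "tz": 0, "turn": 0, "grip": 0}, {"tx": -0.2, "ty": 0, "tz": 0, "turn": 0, "grip": 0}, {"tx": -0.15, "ty": 0, "tz": 0, "turn": 0, "grip": 0}, {"tx": -0.1, "ty": 0, "tz": 0, "turn": 0, "grip": 0}, {"tx": 0, "ty": 0, "tz": 0, "turn": 0, "grip": 0}])

```text
time: 21.98
position: [0.4028, -0.2139, 0.0649]
tool_rot: [3.12, -0.366, 0.0]
ft_force: [0.4, 0.1, -1.9]
grip_width: 0.249
grip_force: 55.0
```

```bash
python3 sp.py w12 && python3 - <<'E'
from wr import *
P=np.load('P.npy',allow_pickle=True).item();K=P['rack']
c=cam('w12');a=cv2.imread('pics/w12.png')
# fit soap top contour: compare with expected corners when perfectly centred
print('expected soap top corners',proj(c,place(K,box(-.035,.035,-.05,.05,.024),.026)).round(1).tolist())
print('expected rails',proj(c,place(K,[[-.055,.036,.026],[-.055,.044,.026],[-.055,-.036,.026],[-.055,-.044,.026]])).round(1).tolist())
g=a[:230].astype(int);m=((g[:,:,1]>g[:,:,2]+12)&(g[:,:,0]>g[:,:,2]+4)).astype(np.uint8)*255
for r in range(2,60,6):
    x=np.where(m[r,100:420])[0]+100; print(r,(x.min(),x.max(),len(x)) if len(x) else None)
L=np.load('P.npy',allow_pickle=True).item()['lifter'];plan([.501,.01,.12],-.2331)
E
```

```text
t 22.025 [ 0.4032 -0.2139  0.065 ] [ 0.22  0.49 -0.99] [ 0.04  0.05 -0.02]
green box x,y,w,h,area [ 397  193   75   37 1917]
blade px [[213.0, 18.0], [303.0, 18.0], [298.0, 147.0], [218.0, 147.0]]
soap front edge in lifter xy [[-0.0973, -0.1016], [-0.0974, -0.1568]]
expected soap top corners [[138.7, -302.1], [378.4, -302.2], [363.9, -100.8], [152.7, -100.7]]
expected rails [[195.1, -27.6], [181.1, -27.6], [320.9, -27.6], [334.9, -27.6]]
2 None
8 None
14 None
20 None
26 None
32 None
38 None
44 None
50 None
56 None
t 22.02 now [ 0.4032 -0.2139  0.065 ] yaw -0.2333 tilt [ 0. -0. -1.] | turn -0.001 then tx,ty,tz [ 0.724 -4.008 -0.917]
```

Call:
send_rows(steps=[{"tx": 0, "ty": 0, "tz": -0.4, "turn": 0, "grip": 0}, {"tx": 0, "ty": 0, "tz": -0.4, "turn": 0, "grip": 0}, {"tx": 0, "ty": -0.4, "tz": 0, "turn": 0, "grip": 0}, {"tx": 0, "ty": -0.6, "tz": 0, "turn": 0, "grip": 0}, {"tx": 0.1, "ty": -0.6, "tz": 0, "turn": 0, "grip": 0}, {"tx": 0.15, "ty": -0.6, "tz": 0, "turn": 0, "grip": 0}, {"tx": 0.15, "ty": -0.6, "tz": 0, "turn": 0, "grip": 0}, {"tx": 0.15, "ty": -0.6, "tz": 0, "turn": 0, "grip": 0}, {"tx": 0.15, "ty": -0.5, "tz": 0, "turn": 0, "grip": 0}, {"tx": 0, "ty": -0.1, "tz": 0, "turn": 0, "grip": 0}, {"tx": 0, "ty": 0, "tz": 0, "turn": 0, "grip": 0}, {"tx": 0, "ty": 0, "tz": 0, "turn": 0, "grip": 0}])

```text
time: 23.52
position: [0.499, 0.0086, 0.1126]
tool_rot: [3.119, -0.368, -0.001]
ft_force: [-0.2, 0.2, -1.0]
grip_width: 0.248
grip_force: 55.0
```

```bash
cat > fin.py <<'E'
from wr import *
P=np.load('P.npy',allow_pickle=True).item();K=P['rack']
for n in ('top','scene'):
    d=ctrl.get_image(n);np.savez(n+'v.npz',**{k:np.array(v) for k,v in d.items()});c=cam(n+'v');a=d['pixels'][:,:,::-1].copy();cv2.imwrite(f'pics/{n}v.png',a)
    E=proj(c,place(K,box(-.035,.035,-.05,.05,.024),.026));x,y,w,h=cv2.boundingRect(E.astype(np.float32))
    g=a.astype(int);m=((g[:,:,1]>g[:,:,2]+6)&(g[:,:,0]>g[:,:,2])).astype(np.uint8)
    r=np.zeros_like(m);r[y-15:y+h+15,x-15:x+w+15]=1;m=cv2.morphologyEx(m*r,cv2.MORPH_OPEN,np.ones((3,3)))
    k,lab,stt,_=cv2.connectedComponentsWithStats(m);i=1+stt[1:,4].argmax();mask=(lab==i).astype(np.uint8)
    # silhouette fit: IoU-like with hull of model soap
    def sil(v):
        q=[K[0]+v[0]*.001,K[1]+v[1]*.001,K[2]+v[2]*.01]
        pts=np.vstack([place(q,box(-.035,.035,-.05,.05,z),.026) for z in (.007,.024)]+[place(q,box(-.023,.023,-.05,.05,0),.026)])
        t=np.zeros(np.array(m.shape)*4,np.uint8);cv2.fillConvexPoly(t,np.round((cv2.convexHull(proj(c,pts).astype(np.float32))[:,0]+.5)*4*16-8).astype(int),1,cv2.LINE_8,4)
        return cv2.resize(t.astype(np.float32),None,fx=.25,fy=.25,interpolation=cv2.INTER_AREA)
    f=lambda v:np.abs(sil(v)-mask).sum()
    from scipy.optimize import minimize
    o=minimize(f,[0,0,0],method='Nelder-Mead',options=dict(initial_simplex=[[0,0,0],[5,0,0],[0,5,0],[0,0,8]]))
    print(n,'soap minus rack dx,dy mm, yaw*100:',o.x.round(2),'cost',o.fun.round(1),'area',mask.sum(),'at centre',f([0,0,0]).round(1))
E
python3 fin.py; python3 -c "
from go import *
plan([.501,.01,.0511],-.2331);print(np.round(ctrl.get_state()['ft_force'],2))"
```

```text
top soap minus rack dx,dy mm, yaw*100: [-2.28 -0.37 -0.43] cost 79.6 area 943 at centre 95.9
scene soap minus rack dx,dy mm, yaw*100: [-1.23  1.04  0.95] cost 100.8 area 1421 at centre 129.6
t 23.62 now [0.4991 0.0087 0.1127] yaw -0.2352 tilt [-0.    -0.001 -1.   ] | turn -0.015 then tx,ty,tz [ 0.026 -0.029  1.027]
[ 0.39 -0.46 -1.78]
```

The soap is centred within about 2 mm and square within about 0.01 rad in both cameras. I'll lay the lifter down.

Call:
send_rows(steps=[{"tx": 0, "ty": 0, "tz": 0.3, "turn": 0, "grip": 0}, {"tx": 0, "ty": 0, "tz": 0.35, "turn": 0, "grip": 0}, {"tx": 0, "ty": 0, "tz": 0.2, "turn": 0, "grip": 0}, {"tx": 0, "ty": 0, "tz": 0.08, "turn": 0, "grip": 0}, {"tx": 0, "ty": 0, "tz": 0.05, "turn": 0, "grip": 0}, {"tx": 0, "ty": 0, "tz": 0.02, "turn": 0, "grip": 0}, {"tx": 0, "ty": 0, "tz": 0.02, "turn": 0, "grip": 0}, {"tx": 0, "ty": 0, "tz": 0, "turn": 0, "grip": 0}, {"tx": 0, "ty": 0, "tz": 0, "turn": 0, "grip": 0}])

```text
time: 24.75
position: [0.4995, 0.01, 0.0518]
tool_rot: [3.12, -0.365, 0.001]
ft_force: [0.2, -0.5, -0.9]
grip_width: 0.246
grip_force: 55.0
```

Call:
send_rows(steps=[{"tx": 0, "ty": 0, "tz": 0.01, "turn": 0, "grip": 0}, {"tx": 0, "ty": 0, "tz": 0.01, "turn": 0, "grip": 0}, {"tx": 0, "ty": 0, "tz": 0, "turn": 0, "grip": 0}, {"tx": 0, "ty": 0, "tz": 0, "turn": 0, "grip": 0}])

```text
time: 25.25
position: [0.4993, 0.01, 0.0509]
tool_rot: [3.12, -0.365, -0.0]
ft_force: [-3.9, 0.2, 5.6]
grip_width: 0.245
grip_force: 55.0
```

Contact is made. I'll open, wait, and rise.

Call:
send_rows(steps=[{"tx": 0, "ty": 0, "tz": -0.01, "turn": 0, "grip": 0}, {"tx": 0, "ty": 0, "tz": 0, "turn": 0, "grip": 1}, {"tx": 0, "ty": 0, "tz": 0, "turn": 0, "grip": 1}, {"tx": 0, "ty": 0, "tz": 0, "turn": 0, "grip": 1}, {"tx": 0, "ty": 0, "tz": 0, "turn": 0, "grip": 1}, {"tx": 0, "ty": 0, "tz": 0, "turn": 0, "grip": 1}, {"tx": 0, "ty": 0, "tz": 0, "turn": 0, "grip": 1}, {"tx": 0, "ty": 0, "tz": 0, "turn": 0, "grip": 1}])

```text
time: 26.25
position: [0.4994, 0.01, 0.051]
tool_rot: [3.12, -0.366, 0.0]
ft_force: [0.3, 0.4, 0.4]
grip_width: 0.946
grip_force: 0.0
```

Call:
send_rows(steps=[{"tx": 0, "ty": 0, "tz": -0.2, "turn": 0, "grip": 1}, {"tx": 0, "ty": 0, "tz": -0.4, "turn": 0, "grip": 1}, {"tx": 0, "ty": 0, "tz": -0.6, "turn": 0, "grip": 1}, {"tx": 0, "ty": 0, "tz": -0.6, "turn": 0, "grip": 1}, {"tx": 0, "ty": 0, "tz": -0.6, "turn": 0, "grip": 1}, {"tx": 0, "ty": 0, "tz": 0, "turn": 0, "grip": 1}, {"tx": 0, "ty": 0, "tz": 0, "turn": 0, "grip": 1}, {"tx": 0, "ty": 0, "tz": 0, "turn": 0, "grip": 1}])

```text
time: 27.25
position: [0.4986, 0.0099, 0.194]
tool_rot: [3.12, -0.365, -0.003]
ft_force: [-0.7, -0.5, 0.4]
grip_width: 1.001
grip_force: 0.0
```

```bash
python3 fin.py; python3 - <<'E'
from wr import *
a=cv2.imread('pics/topv.png');b=cv2.imread('pics/top0.png');d=np.abs(a.astype(int)-b).max(2)
for n,(x,y) in dict(flacon=(142,172),bottle=(209,95),bowl=(249,107)).items(): print(n,'mean diff',d[y-9:y+9,x-9:x+9].mean().round(1))
# lifter handle check from the wrist view: predicted flat pose vs seen steel/dark mask
c,w=wrist('w13');L=[*place([.4993,.01,-.2335],[[.0882,0,0]])[0][:2],-.2335]
sc=cam('scenev');im=cv2.imread('pics/scenev.png')
def inout(c,img,M):
    q=proj(c,place(L,M)).astype(np.float32);m=np.zeros(img.shape[:2],np.uint8);cv2.fillConvexPoly(m,q.round().astype(int),1)
    ring=cv2.dilate(m,np.ones((9,9)))-cv2.dilate(m,np.ones((5,5)));return cv2.mean(img,cv2.erode(m,np.ones((3,3))))[:3],cv2.mean(img,ring)[:3]
for nm,cc,i in (('wrist',c,w),('scene',sc,im)):
    for k,M in (('blade',box(-.04,.04,-.028,.028,.0025)),('handle',box(-.147,-.057,-.011,.011,.07))): print(nm,k,[np.round(v) .tolist() for v in inout(cc,i,M)])
s=ctrl.get_state();print(s['time'],np.round(s['position'],3),s['grip_width'],np.round(s['ft_force'],1))
E
```

```text
top soap minus rack dx,dy mm, yaw*100: [-2.23 -0.76  0.3 ] cost 82.8 area 939 at centre 98.5
scene soap minus rack dx,dy mm, yaw*100: [-1.21  1.06  0.91] cost 98.3 area 1424 at centre 127.6
flacon mean diff 10.5
bottle mean diff 10.2
bowl mean diff 26.8
wrist blade [[161.0, 163.0, 163.0], [132.0, 177.0, 200.0]]
wrist handle [[50.0, 70.0, 100.0], [116.0, 154.0, 175.0]]
scene blade [[152.0, 153.0, 151.0], [116.0, 176.0, 202.0]]
scene handle [[29.0, 52.0, 89.0], [96.0, 147.0, 173.0]]
27.4 [0.499 0.01  0.194] 1.00052637783505 [-0.1  1.   0.8]
```

The bowl region differs from the start picture, probably from the arm's shadow. I'll check it by template match before handing in.

```bash
python3 - <<'E'
import cv2,numpy as np
for n,pts in (('top',dict(bowl=(249,107),bottle=(209,95),flacon=(142,172))),('scene',dict(bowl=(331,231),bottle=(363,200),flacon=(330,140)))):
    a,b=[cv2.Canny(cv2.imread(f'pics/{n}{s}.png',0),50,120).astype(np.float32) for s in '0v']
    a,b=[cv2.GaussianBlur(x,(5,5),1) for x in (a,b)]
    for k,(x,y) in pts.items():
        r=24;t=a[y-r:y+r,x-r:x+r];w=b[y-r-8:y+r+8,x-r-8:x+r+8];_,v,_,l=cv2.minMaxLoc(cv2.matchTemplate(w,t,cv2.TM_CCOEFF_NORMED));print(n,k,'shift px',l[0]-8,l[1]-8,round(v,2))
E
```

```text
top bowl shift px 0 0 0.63
top bottle shift px 0 0 0.92
top flacon shift px 0 0 0.77
scene bowl shift px 0 0 0.57
scene bottle shift px 0 0 0.91
scene flacon shift px 0 0 0.73
```

Nothing has shifted, so I'll hand the job in.

```bash
python3 -c "
from bench import ctrl
print(ctrl.close_job())"
```

```text
the job is handed in; nothing more can be done
None
```

The soap is on the drying rack, centred within about 2 mm and square within about 0.01 rad; the lifter lies flat on the bare dresser between tray and rack, the flacon, bottle and bowl have not moved, and I handed the job in at about 27 s (no verdict was shown).

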